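Load the sample warmer and switch it on

ROBOT

A 7-joint arm with a two-finger parallel gripper is mounted at the origin on the work surface. World frame = base frame: x ahead of the robot, y to its left, z up, the work surface at z = 0. Lengths are in m, angles in rad, forces in N, time in s.
With the tool pointing down it reaches from about 0.35 to 0.9 m from the base axis. Payload 8.1 kg.
Tool frame: the origin (TCP) lies midway between the tips of the shut fingers; the grasp point (between the pads) lies 19 mm behind it; z points along the fingers, x is the direction in which the jaws open and shut, and the axes are right-handed (so a half turn about z gives the same grasp; the last joint's range is limited). The gripper opens to 92 mm and grips with 3 to 60 N. Pads are 19 mm wide; open, the fingers measure 130 mm over their backs; the gripper's body (75 mm by 190 mm) begins 47 mm behind the grasp point.
Start: joints at [1.084, 0.434, 0.025, 1.573, -0.012, 1.134, -0.075], TCP at [0.234, -0.58, 0.227] pointing down, gripper open.
Joint ranges: [-2.62, 2.62], [-0.44, 2.09], [-1.27, 1.32], [0.08, 2.57], [-1.32, 4.46], [0.12, 2], [-2.74, 2.74]. Speed limits (rad/s): [2.22, 2.22, 3.01, 3.01, 3.14, 3.14, 3.14].

INTERFACE

Orientations are given as a rotation vector (axis times angle).
In Python, from cell import arm gives the robot as it stands.
- The arm moves only by the tool jog_arm, never from a script. Its argument "commands" is a list of rows, each an object with "translation": the shift along the tool's x, y, z in mm, a list of three; "turn": the turn, a rotation vector about the tool's x, y, z in rad, a list of three. A call has 1 to 12 rows; each row is the pose to reach, as a shift and turn from the pose commanded when the call began, along the tool's axes at that moment; what a row does not reach only later rows make up. A row lasts 1/12 s, in which the tool goes at most 41.7 mm and 7.16 degrees, less where a joint would pass 70% of its speed; a pose out of reach is approached as far as the arm can. A call with a gripper value outside its range is refused whole. "claw" is the closure, from -1 (fully open) to 1 (shut), so that 0 is half open, set as the call begins (left out, the last holds). The fingers move at their own pace and stop on an object; "grip_force" is the grip in N (left out, the last holds). Time passes only in rows, so rows that repeat a pose let the fingers close. It gives the time, the measured TCP pose, the force and the opening at its end, in the units of the state.
- arm.observe(): the state, without advancing time (a new reading comes with each control period).
- arm.get_image(name): name is "scene" or "top" or "wrist"; returns the picture (420x560x3 uint8, blue, green, red); there is no depth.
- arm.camera_info(name): a dict with "vertical_fov" (degrees; the focal length in pixels is half the picture's height over the tangent of half this angle, whatever the lens; pixels are square), "cx", "cy" (the principal point, pixels), "eye" and "rotation" of the camera in the world. Camera axes: x right, y up, looking along -z (the intrinsics and any distortion apply to the point x, -y, -z); pixel columns grow to the right and rows downward; lengths in m; the calibration is good to about 2 mm. The wrist camera is an equidistant fisheye: a pixel r from the principal point sees the ray r / f radians off the axis. A picture is of the moment at which its call begins: read the wrist's pose just before it. camera_info takes no time and is no camera call; for the wrist camera it gives the pose at the moment of the call.
- arm.sign_off(): hands the job in, once; it reports no verdict.
Trained networks look in the newest picture that a camera, given by its name, has taken for a name from the list of things; names that differ only in an ending like _2 or _b are one class to them, and where a whole thing is asked for, a point or a joint stands for the part that bears it (a point fixed in the world has none). Each returns a list of dicts, best first, with "confidence" (0 to 1); they miss things now and then, are a little off and sometimes report something else, mostly with a low value. They report only what shows in the picture. A call takes as long as a camera call. They do not tell look-alikes from the thing itself.
- arm.trace(camera, query): "region" (420x560 bool, what is visible of it) and "box" ([left, top, width, height] in pixels, round what is visible of it).
- arm.landmark_of(camera, query): "at" ([column, row] in pixels: a listed point, or the origin of a listed thing).
The state is a dict: "clock": time; "joints": joint angles; "dq": joint speeds; "joint_efforts": joint torques, N m; "position": TCP position; "ee_rot": TCP orientation; "force": force on the tool from outside, world axes, zero at the start; "ft_torque": the same for the moment, N m; "width": opening from 0.0 (shut) to 1.0 (fully open).
Only numpy, scipy, OpenCV 4.12 (cv2) and the standard library are available. Lean on these libraries where they do the work, as an engineer would, in place of code of your own. Each camera call takes 0.05 s, during which the arm holds its last target. There are 200 camera calls.

TASK

Stand the squat amber jar on the warmer's metal plate, setting it down gently and keeping it upright, and let go of it. Then switch the warmer on: press in the upper, raised end of the big black rocker on its sloping panel with a fingertip until it snaps over and stays. The rocker lies close under a low shelf, so slant in beneath the shelf without bumping it, and leave the bottle, the tub and the white-lidded box where they are.

Things in the scene. Friction and masses are not known exactly. Their poses are not given: they have to be found in the camera images.
- jar_mid (a point): centre (half-way up, 40 mm above its underside) of the squat round amber jar with a white lid: 57 mm diameter, 80 mm tall, about 0.25 kg (varies), loose, standing upright on the bench to the left of the warmer
- warmer: fixed white sample warmer, 300 mm wide (y), 270 mm deep (x); origin on the bench, x to its back, y to its left. Housing 50 mm high, plate at front left. At the right (y -147 to -27 mm) a console rises from 55 mm high (x = -100) to 174 mm (x = 70) as a panel sloping at 35 degrees, with the rocker (the dial and display below it are not used). Grey block, 75 mm high, behind the plate from x = 40 mm
- plate (a point): centre of the top surface of the warmer's square aluminium plate at its front left: 150 x 150 mm, flat, 58 mm above the bench. Axes are the warmer's: x towards its back, y to its left, z up
- switch (a point): midpoint of the rocker's hinge line on the sloping panel, 139 mm above the bench. z points squarely out of the panel (35 degrees from vertical, leaning to the warmer's front), x straight up the slope, y along the hinge line. The panel's surface is at z = -4 mm. Rocker: black, shallow V, x +-32, y +-20 mm. Off: upper half (+x) stands up at 24 degrees, end 13 mm out, lower half level at z = 0
- rocker_top (a point): point on the face of the rocker's upper half, mid-width, 24 mm from the hinge line; it moves with the rocker. In switch's frame it is 22 mm up the slope and 10 mm out when off, 24 mm up and 0 mm out when on. Its axes are those of switch when off and turn with the rocker
- rocker (a joint): angle of the rocker: 0 = off (upper end raised), 0.42 rad = on (upper half pressed level with z = 0 of switch). Over-centre spring: past 0.21 rad it snaps over by itself and stays. Pressed at rocker_top squarely to the panel it takes about 6 N to start, then less
- riser: fixed steel shelf on four posts over the warmer; origin on the bench mid-shelf, axes as the warmer's. Board 160 mm deep (x), 420 wide (y), underside 230, top 248 mm up; boxes on it to 318 mm, from x = -15 mm back. Posts 20 mm square at x +-65, y +-195. Its front edge (x = -80 mm) is 13 to 23 mm behind rocker_top (off): a gripper pointing straight down there hits it; leant 35 degrees it clears
- bottle: tall amber bottle, 66 mm diameter, 170 mm tall, bystander; origin at the centre of its underside
- tub: yellow tapered waste tub with red cap, 140 mm diameter, 154 mm tall, bystander; origin at the centre of its underside
- tipbox: grey box with white lid, 88 x 128 mm (x, y), 67 mm tall, bystander; origin at the centre of its underside
Things that resemble listed ones, but are neither listed nor needed, are in the scene too. Leave any green or turquoise look-alike of the part that bears jar_mid alone.

How it is judged:
On the way, in this order (a step that is already met when the one before it is completed fails the run):
1. the jar stands upright on the plate, let go (x of jar_mid in the frame of plate between -0.05 and 0.05 m and y of jar_mid in the frame of plate between -0.05 and 0.05 m and z of jar_mid in the frame of plate between 0.035 and 0.045 m and angle between jar_mid's own z axis and vertical below 0.1 rad and contact force between the fingers and jar below 0.3 N), for 0.2 s.
2. the rocker is switched on (value of joint rocker above 0.36 rad), for 0.2 s.
At the end, for the whole second after the job is handed in: The rocker is on (beyond 0.36 of 0.42 rad) and the jar stands upright (within 0.1 rad) on the plate, its centre within 50 mm of the plate's centre along both plate axes (value of joint rocker above 0.36 rad and x of jar_mid in the frame of plate between -0.05 and 0.05 m and y of jar_mid in the frame of plate between -0.05 and 0.05 m and z of jar_mid in the frame of plate between 0.035 and 0.045 m and angle between jar_mid's own z axis and vertical below 0.1 rad); the robot touches nothing.
It fails at once if the shelf is bumped with more than 8 N (contact force between anything else and riser above 8 N).
It fails at once if the jar is tipped by more than 0.6 rad (angle between jar_mid's own z axis and vertical above 0.6 rad).
It fails at once if the jar is dropped or slammed on the warmer (more than 40 N) (contact force between jar and warmer above 40 N).
It fails at once if a bystander is moved by more than 20 mm (distance of any of bottle, tub, tipbox from where it was at the start of the episode above 0.02 m).
It also fails if it takes over 45 s, if anything falls off the work surface, if the arm or the gripper's body presses on something with over 40 N, if the wrist force passes 120 N, or if a joint passes its speed limit or range.

## Working session

There is one attempt and no reset: what is moved stays moved. The work goes in short steps, Python scripts to look and compute and a tool call to move; the robot and the scene stay as the last step left them, time stands still between calls to the robot, and variables do not carry over. Pictures are saved under pics/ and viewed, about 8 in all and at most 12, crops included, and the job is handed in when it is done.

Besides the shell and the picture viewer there is one more tool, called after "Request:" as name([rows], argument=value, ...), one row to a line, values as JSON. jog_arm: Moves the arm, as the interface text tells. Its arguments: {"type":"object","properties":{"commands":{"type":"array","items":{"type":"object","properties":{"translation":{"type":"array","items":{"type":"number"}},"turn":{"type":"array","items":{"type":"number"}}}}},"claw":{"type":"number"},"grip_force":{"type":"number"}},"required":["commands"]}

```bash
ls; mkdir -p pics
cat > h.py <<'E'
import numpy as np,cv2
from scipy.spatial.transform import Rotation as R
from cell import arm
def rotm(r):
    r=np.array(r,float); return r if r.shape==(3,3) else (R.from_rotvec(r).as_matrix() if r.size==3 else R.from_quat(r).as_matrix())
def ray(ci,p):
    f=210/np.tan(np.radians(ci['vertical_fov'])/2); return np.array([(p[0]-ci['cx'])/f,-(p[1]-ci['cy'])/f,-1.])
def onz(ci,p,z):
    d=rotm(ci['rotation'])@ray(ci,p); e=np.array(ci['eye']); return e+d*(z-e[2])/d[2]
def tri(obs):
    A=np.zeros((3,3));b=np.zeros(3)
    for ci,p in obs:
        d=rotm(ci['rotation'])@ray(ci,p); d/=np.linalg.norm(d);P=np.eye(3)-np.outer(d,d);A+=P;b+=P@np.array(ci['eye'])
    x=np.linalg.solve(A,b)
    res=[]
    for ci,p in obs:
        d=rotm(ci['rotation'])@ray(ci,p); d/=np.linalg.norm(d);v=x-np.array(ci['eye']);res.append(np.linalg.norm(v-d*(d@v)))
    return x,res
def proj(ci,X):
    f=210/np.tan(np.radians(ci['vertical_fov'])/2); v=rotm(ci['rotation']).T@(np.array(X)-ci['eye']); return np.array([ci['cx']-f*v[0]/v[2],ci['cy']+f*v[1]/v[2]])
E
python3 - <<'E'
from h import *
np.set_printoptions(precision=4,suppress=True)
print(arm.observe())
for c in['scene','top']:
    cv2.imwrite(f'pics/{c}0.png',arm.get_image(c)); print(c,arm.camera_info(c))
    for q in['jar_mid','plate','switch','rocker_top','riser','warmer','bottle','tub','tipbox']:
        print(q,[(np.round(d['at'],1),round(d['confidence'],2)) for d in arm.landmark_of(c,q)])
print(arm.camera_info('wrist'))
E
```

```text
pics
{'clock': 0.0, 'joints': array([ 1.0844,  0.4352,  0.025 ,  1.5741, -0.0116,  1.134 , -0.0751]), 'dq': array([-0.0009,  0.0017,  0.0013, -0.0005, -0.0006, -0.0001, -0.0009]), 'joint_efforts': array([ -0.0006, -66.7851,   0.9845, -31.4464,  -0.0607,   0.0426,
         0.0002]), 'position': array([ 0.2338, -0.5791,  0.226 ]), 'ee_rot': array([-2.6036,  1.7567,  0.0022]), 'force': array([0.3872, 0.2622, 0.4051]), 'ft_torque': array([-0.0309, -0.0201, -0.002 ]), 'width': 0.9980687893803603}
scene {'vertical_fov': 57.232620696956836, 'cx': 271.55267764125455, 'cy': 205.26842947744882, 'eye': array([0.4937, 0.5897, 1.025 ]), 'rotation': array([ 0.0108, -0.9353, -2.9973])}
jar_mid [(array([307.4, 396.7]), 0.92), (array([289.3, 358.3]), 0.91), (array([264. , 393.9]), 0.65)]
plate [(array([266.2, 231.2]), 0.71)]
switch [(array([238.7, 176.1]), 0.85)]
rocker_top [(array([236.7, 167.2]), 0.75)]
riser [(array([251.9, 224.5]), 0.24)]
warmer [(array([248.9, 221.7]), 0.88), (array([258.3, 131.5]), 0.7), (array([208.3, 345.4]), 0.49)]
bottle [(array([206.1, 348.4]), 0.67)]
tub [(array([258.6, 130.7]), 0.57)]
tipbox [(array([322.3, 137.8]), 0.7)]
top {'vertical_fov': 45.65829102728235, 'cx': 273.99306578308784, 'cy': 214.23460691965494, 'eye': array([ 0.4061, -0.0055,  1.4689]), 'rotation': array([ 0.0379, -0.0724, -1.5672])}
jar_mid [(array([135.5, 231.8]), 0.85), (array([100.2, 243.8]), 0.84), (array([103. , 209.4]), 0.56)]
plate [(array([255.7, 208.9]), 0.86)]
switch [(array([315.9, 182.1]), 0.7), (array([312.4, 175.1]), 0.35)]
rocker_top [(array([309.8, 176. ]), 0.77)]
riser []
warmer [(array([276.5, 194.8]), 0.83)]
bottle [(array([156.7, 163.2]), 0.64)]
tub [(array([415.5, 194.6]), 0.79)]
tipbox []
{'vertical_fov': 65.70646984690485, 'cx': 282.403722180107, 'cy': 208.22525073042132, 'eye': array([ 0.3038, -0.5526,  0.385 ]), 'rotation': array([-0.2495,  0.17  , -1.1791])}
```

Run:
```python
import cv2
a=cv2.imread('pics/scene0.png');cv2.imwrite('pics/s1.png',cv2.resize(a,(800,600),interpolation=3))
b=cv2.imread('pics/top0.png');cv2.imwrite('pics/t1.png',cv2.resize(b,(800,600),interpolation=3))
```

```text
(no output)
```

View pics/s1.png

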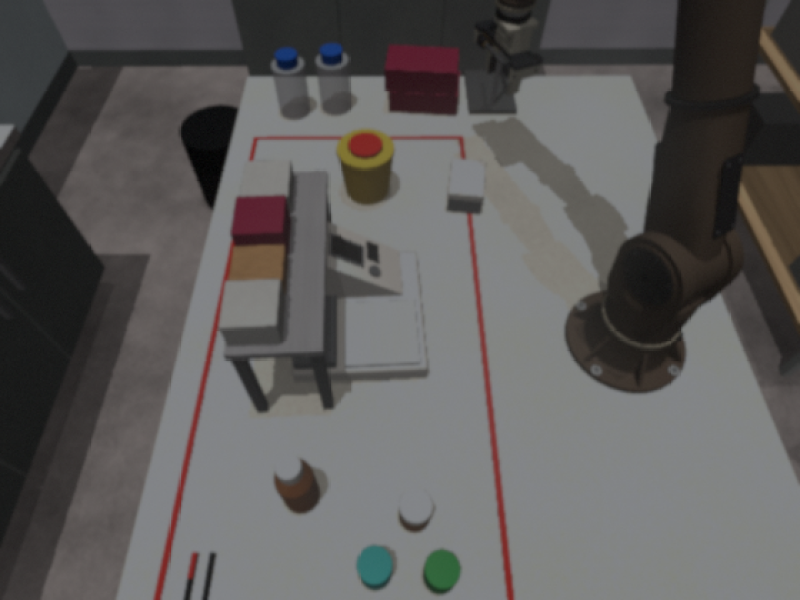

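View pics/t1.png

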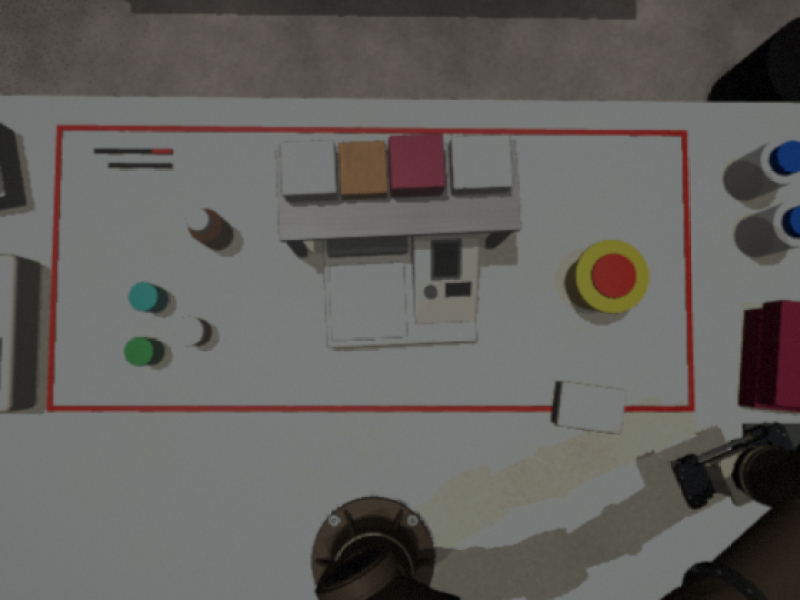

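The scene picture shows the white-lidded amber jar at 560-px scale (290, 357). The turquoise and green look-alikes are next to it at (262, 395) and (309, 398), the warmer and shelf are mid-bench, and the rocker is at (243, 173). In the top picture the jar is at (132, 232) and the rocker at (312, 181).

Run:
```python
from h import *
np.set_printoptions(precision=4,suppress=True)
S=arm.camera_info('scene');T=arm.camera_info('top')
P={'jar':((289.3,358.3),(135.5,231.8)),'teal':((264,393.9),(103,209.4)),'green':((307.4,396.7),(100.2,243.8)),'plate':((266.2,231.2),(255.7,208.9)),'switch':((238.7,176.1),(315.9,182.1)),'rtop':((236.7,167.2),(309.8,176)),'warmer':((248.9,221.7),(276.5,194.8)),'bottle':((206.1,348.4),(156.7,163.2)),'tub':((258.6,130.7),(415.5,194.6))}
for k,(s,t) in P.items(): print(k,*tri([(S,s),(T,t)]))
z={'jar':.04,'teal':.04,'green':.04,'plate':.058,'switch':.139,'rtop':.1585,'warmer':0}
for k,v in z.items(): print(k,onz(S,P[k][0],v),onz(T,P[k][1],v))
# image points from top view, px*0.7
for n,p,zz in[('plateFL',(327,347),.05),('FR',(476,341),.05),('shelfL',(280,241),.248),('shelfR',(519,231),.248),('tipboxc',(590,407),.067)]:
    print(n,onz(T,np.array(p)*.7,zz))
for n,p,zz in[('shelfR',(324,172),.248),('shelfL',(326,350),.248),('FL',(427,369),.05),('lidjar',(415,505),.08)]:
    print('S',n,onz(S,np.array(p)*.7,zz))
for c in['top','scene']:
    for d in arm.trace(c,'switch')[:2]+arm.trace(c,'plate')[:2]:
        m=d['region'].astype(np.uint8);
        if m.any(): print(c,d['confidence'],d['box'],cv2.minAreaRect(np.argwhere(m)[:,::-1].astype(np.int32)))
```

```text
jar [0.4562 0.3602 0.0292] [np.float64(0.0006450166338944039), np.float64(0.0006450166338945235)]
teal [0.5173 0.4446 0.0601] [np.float64(3.857706193067638e-05), np.float64(3.857706193079599e-05)]
green [0.4197 0.45   0.0603] [np.float64(0.0009058792039067839), np.float64(0.0009058792039069184)]
plate [0.5187 0.0155 0.0624] [np.float64(0.001447391605282567), np.float64(0.0014473916052826264)]
switch [ 0.5966 -0.1506  0.1098] [np.float64(0.005685614259775905), np.float64(0.005685614259775685)]
rtop [ 0.5993 -0.1271  0.1799] [np.float64(0.002066691119263211), np.float64(0.0020666911192635815)]
warmer [ 0.5688 -0.0448  0.0175] [np.float64(0.00341556006623934), np.float64(0.003415560066239481)]
bottle [ 0.672   0.3189 -0.0424] [np.float64(0.004890740879023152), np.float64(0.004890740879023217)]
tub [ 0.5608 -0.4577  0.0022] [np.float64(0.008707836757579633), np.float64(0.008707836757579369)]
jar [0.4572 0.3626 0.04  ] [0.4552 0.3575 0.04  ]
teal [0.5178 0.4416 0.04  ] [0.5188 0.451  0.04  ]
green [0.4173 0.4472 0.04  ] [0.4208 0.4564 0.04  ]
plate [0.5173 0.0131 0.058 ] [0.5205 0.0155 0.
[... 251 characters left out ...]
6038 0.1599 0.248 ]
shelfR [ 0.6236 -0.2538  0.248 ]
tipboxc [ 0.3074 -0.427   0.067 ]
S shelfR [ 0.6312 -0.2467  0.248 ]
S shelfL [0.5994 0.1631 0.248 ]
S FL [0.4246 0.0968 0.05  ]
S lidjar [0.4556 0.361  0.08  ]
top 0.77 [298.1, 166.7, 33.7, 42.2] ((312.0, 187.5), (41.0, 32.0), 90.0)
top 0.69 [225.4, 163.3, 108.3, 79.2] ((280.77056884765625, 203.3048095703125), (77.7244873046875, 109.2214126586914), 87.87889862060547)
top 0.24 [383.4, 266.4, 53.4, 36.0] ((411.1485290527344, 285.0148620605469), (51.045413970947266, 32.6372184753418), 5.710592269897461)
scene 0.78 [229.8, 162.0, 36.1, 31.5] ((247.02943420410156, 177.8823699951172), (39.290767669677734, 20.615528106689453), 14.03624439239502)
```

```bash
cat >> h.py <<'E'
def Rt(jaw_deg,lean=0,leandir=0):
    "tool pointing down, jaw (tool x) at world azimuth jaw_deg; then leant by lean deg: fingers point towards azimuth leandir"
    a=np.radians(jaw_deg); x=np.array([np.cos(a),np.sin(a),0]); z=np.array([0,0,-1.]); M=np.stack([x,np.cross(z,x),z],1)
    l=np.radians(leandir); ax=np.cross([0,0,-1],[np.cos(l),np.sin(l),0])
    return R.from_rotvec(ax*np.radians(lean)).as_matrix()@M
def go(p,M,p0=None,M0=None):
    s=arm.observe(); p0=np.array(s['position']) if p0 is None else p0; M0=rotm(s['ee_rot']) if M0 is None else M0
    print('shift mm',np.round(M0.T@(np.array(p)-p0)*1000,1),'turn',np.round(R.from_matrix(M0.T@M).as_rotvec(),3))
E
python3 - <<'E'
from h import *
go([.456,.36,.27],Rt(-92)); go([.34,0,.28],Rt(-80))
E
```

```text
shift mm [-788.1 -557.6  -43.3] turn [ 0.    -0.     0.419]
shift mm [-497.7 -315.2  -53.3] turn [ 0.    -0.     0.209]
```

Request:
jog_arm([
  {"translation":[-30,-20,-30],"turn":[0,0,0.02]},
  {"translation":[-65,-45,-60],"turn":[0,0,0.04]},
  {"translation":[-100,-70,-60],"turn":[0,0,0.06]},
  {"translation":[-134,-95,-60],"turn":[0,0,0.08]},
  {"translation":[-168,-119,-60],"turn":[0,0,0.1]},
  {"translation":[-201,-142,-60],"turn":[0,0,0.12]},
  {"translation":[-234,-166,-60],"turn":[0,0,0.14]},
  {"translation":[-267,-189,-60],"turn":[0,0,0.16]},
  {"translation":[-300,-212,-60],"turn":[0,0,0.18]},
  {"translation":[-333,-236,-60],"turn":[0,0,0.19]},
  {"translation":[-364,-258,-60],"turn":[0,0,0.2]},
  {"translation":[-394,-279,-60],"turn":[0,0,0.21]},
], claw=-1)

```text
clock: 2.2
position: [0.345, -0.1085, 0.2871]
ee_rot: [-2.405, 2.021, -0.002]
force: [1.1, -0.7, 0.1]
width: 1.0
```

Run:
```python
from h import *
s=arm.observe();print(s['clock'],s['position'],s['ee_rot'],s['joints'],s['force'])
go([.456,.36,.25],Rt(-92))
```

```text
2.2 [ 0.34501142 -0.10852303  0.2870793 ] [-2.40503696e+00  2.02121067e+00 -2.05842732e-03] [ 0.52987473 -0.03953184 -0.35312598  2.02181335 -0.01423827  1.1557672
 -1.21506873] [ 1.05399695 -0.73659008  0.10313806]
shift mm [-442.5 -190.    36.8] turn [-0.001 -0.001  0.208]
```

Request:
jog_arm([
  {"translation":[-34,-14,3],"turn":[0,0,0.02]},
  {"translation":[-71,-30,6],"turn":[0,0,0.04]},
  {"translation":[-108,-46,9],"turn":[0,0,0.06]},
  {"translation":[-146,-62,12],"turn":[0,0,0.08]},
  {"translation":[-184,-78,15],"turn":[0,0,0.1]},
  {"translation":[-222,-95,18],"turn":[0,0,0.12]},
  {"translation":[-260,-111,21],"turn":[0,0,0.14]},
  {"translation":[-298,-128,24],"turn":[0,0,0.16]},
  {"translation":[-336,-144,27],"turn":[0,0,0.18]},
  {"translation":[-373,-160,30],"turn":[0,0,0.19]},
  {"translation":[-409,-175,33],"turn":[0,0,0.2]},
  {"translation":[-442,-190,37],"turn":[0,0,0.21]},
])

```text
clock: 3.2
position: [0.4559, 0.3603, 0.2495]
ee_rot: [-2.18, 2.261, 0.0]
force: [1.2, 0.5, -0.2]
width: 1.0
```

Run:
```python
from h import *
s=arm.observe();print(s['clock'],s['position'],s['ee_rot'],s['joints'],s['force'])
ci=arm.camera_info('wrist'); im=arm.get_image('wrist'); cv2.imwrite('pics/w1.png',im)
f=210/np.tan(np.radians(ci['vertical_fov'])/2)
def wz(p,z):
    v=np.array([p[0]-ci['cx'],-(p[1]-ci['cy'])]);r=np.hypot(*v);t=r/f
    d=rotm(ci['rotation'])@np.array([*(v/r*np.sin(t)),-np.cos(t)]);e=np.array(ci['eye']);return e+d*(z-e[2])/d[2]
for d in arm.landmark_of('wrist','jar_mid'): print(d,wz(d['at'],.04))
for d in arm.trace('wrist','jar_mid'): print(d['confidence'],d['box'])
go([.456,.36,.036],Rt(-92))
```

```text
3.2 [0.45589174 0.36026819 0.24950471] [-2.18017307e+00  2.26142718e+00  2.92595729e-04] [-0.27244406  0.43553284 -0.69470069  1.60878979  0.29339388  1.20390966
 -2.63465939] [ 1.15024446  0.50979566 -0.15001709]
{'at': [204.6, 220.7], 'confidence': 0.75} [0.41119265 0.45564672 0.04      ]
0.87 [254.3, 155.2, 56.2, 64.2]
0.55 [168.3, 105.8, 65.1, 55.1]
shift mm [  0.8  -1.6 212.8] turn [0.002 0.001 0.003]
```

View pics/w1.png

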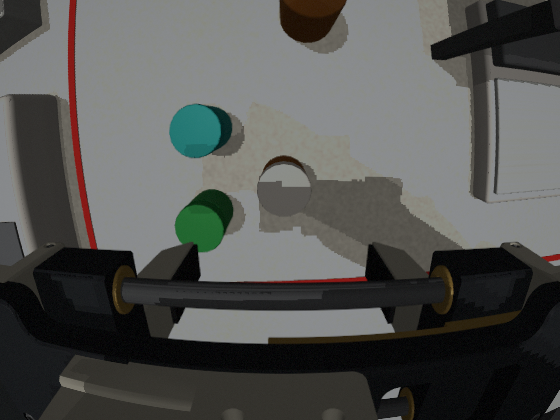

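```bash
cat >> h.py <<'E'
def wz(ci,p,z):
    f=210/np.tan(np.radians(ci['vertical_fov'])/2)
    v=np.array([p[0]-ci['cx'],-(p[1]-ci['cy'])]);r=np.hypot(*v);t=r/f
    d=rotm(ci['rotation'])@np.array([*(v/r*np.sin(t)),-np.cos(t)]);e=np.array(ci['eye']);return e+d*(z-e[2])/d[2]
E
python3 - <<'E'
from h import *
ci=arm.camera_info('wrist')
for p in [(284.5,188),(257.5,188),(311.5,188),(284.5,215)]: print(wz(ci,p,.08))
for p in [(195,131),(201,228)]: print(wz(ci,p,.08))
E
```

```text
[0.45569252 0.35758951 0.08      ]
[0.45664167 0.38544647 0.08      ]
[0.45484115 0.32970851 0.08      ]
[0.42652854 0.35850091 0.08      ]
[0.51911172 0.44695068 0.08      ]
[0.41441985 0.45008279 0.08      ]
```

The wrist view shows the jar's lid centred at (284, 188), which puts the jar at (0.456, 0.358). The green and teal jars are clear of the finger paths, so I'm descending.

Request:
jog_arm([
  {"translation":[2,0,20]},
  {"translation":[2,0,45]},
  {"translation":[2,0,70]},
  {"translation":[2,0,95]},
  {"translation":[2,0,120]},
  {"translation":[2,0,145]},
  {"translation":[2,0,170]},
  {"translation":[2,0,190]},
  {"translation":[2,0,204]},
  {"translation":[2,0,212]},
  {"translation":[2,0,216]},
  {"translation":[2,0,216]},
])

```text
schema error: expected keys translation, turn
```

Request:
jog_arm([
  {"translation":[0,0,0]},
  {"translation":[0,0,0]},
  {"translation":[0,0,0]},
  {"translation":[0,0,0]},
  {"translation":[0,0,0]},
  {"translation":[0,0,0]},
  {"translation":[0,0,0]},
  {"translation":[0,0,0]},
], claw=1, grip_force=20)

```text
schema error: expected keys translation, turn
```

Run:
```python
from h import *
s=arm.observe();print(s['joints'],s['force'],s['width'])
```

```text
[-0.27245849  0.43615738 -0.69536557  1.6099797   0.29191272  1.20310877
 -2.63079642] [-0.31590782 -0.79823517 -0.81612101] 1.0018654616460836
```

Request:
jog_arm([
  {"translation":[2,0,20],"turn":[0,0,0]},
  {"translation":[2,0,45],"turn":[0,0,0]},
  {"translation":[2,0,70],"turn":[0,0,0]},
  {"translation":[2,0,95],"turn":[0,0,0]},
  {"translation":[2,0,120],"turn":[0,0,0]},
  {"translation":[2,0,145],"turn":[0,0,0]},
  {"translation":[2,0,170],"turn":[0,0,0]},
  {"translation":[2,0,190],"turn":[0,0,0]},
  {"translation":[2,0,204],"turn":[0,0,0]},
  {"translation":[2,0,212],"turn":[0,0,0]},
  {"translation":[2,0,216],"turn":[0,0,0]},
  {"translation":[2,0,216],"turn":[0,0,0]},
])

```text
clock: 4.35
position: [0.4558, 0.355, 0.0336]
ee_rot: [2.18, -2.262, 0.001]
force: [0.1, 0.4, 0.7]
width: 1.001
```

Request:
jog_arm([
  {"translation":[0,0,0],"turn":[0,0,0]},
  {"translation":[0,0,0],"turn":[0,0,0]},
  {"translation":[0,0,0],"turn":[0,0,0]},
  {"translation":[0,0,0],"turn":[0,0,0]},
  {"translation":[0,0,0],"turn":[0,0,0]},
  {"translation":[0,0,0],"turn":[0,0,0]},
  {"translation":[0,0,0],"turn":[0,0,0]},
  {"translation":[0,0,0],"turn":[0,0,0]},
], claw=1, grip_force=20)

```text
clock: 5.02
position: [0.4561, 0.3569, 0.0343]
ee_rot: [-2.18, 2.259, 0.001]
force: [0.3, 4.2, 4.4]
width: 0.617
```

Run:
```python
from h import *
s=arm.observe();print(s['joints'],s['force'],s['width'])
```

```text
[-0.43548934  0.63245661 -0.45937701  1.84960856  0.39461491  0.74833833
 -2.71742672] [0.28287145 4.23303253 4.41871991] 0.6174137911582123
```

Request:
jog_arm([
  {"translation":[0,0,-4],"turn":[0,0,0]},
  {"translation":[0,0,-14],"turn":[0,0,0]},
  {"translation":[0,0,-30],"turn":[0,0,0]},
  {"translation":[0,0,-50],"turn":[0,0,0]},
  {"translation":[0,0,-70],"turn":[0,0,0]},
  {"translation":[0,0,-88],"turn":[0,0,0]},
  {"translation":[0,0,-104],"turn":[0,0,0]},
  {"translation":[0,0,-114],"turn":[0,0,0]},
  {"translation":[0,0,-120],"turn":[0,0,0]},
  {"translation":[0,0,-120],"turn":[0,0,0]},
])

```text
clock: 5.85
position: [0.456, 0.3557, 0.1548]
ee_rot: [-2.18, 2.261, -0.001]
force: [0.3, 0.5, -2.5]
width: 0.617
```

Run:
```python
from h import *
s=arm.observe();print(s['joints'],s['force'],s['width'],s['position'])
go([.51,.015,.154],Rt(-87.3))
go([.51,.015,.154],Rt(-87.3))
```

```text
[-0.37999948  0.48651848 -0.52810534  1.74586334  0.28716784  0.98555085
 -2.6249672 ] [ 0.3319272   0.49082527 -2.53270461] 0.6174934897840803 [0.45602763 0.3557206  0.15475175]
shift mm [338.5 -66.4   0.7] turn [-0.001  0.    -0.084]
shift mm [338.5 -66.4   0.7] turn [-0.001  0.    -0.084]
```

Request:
jog_arm([
  {"translation":[9,-2,0],"turn":[0,0,0]},
  {"translation":[30,-6,0],"turn":[0,0,-0.01]},
  {"translation":[62,-12,0],"turn":[0,0,-0.02]},
  {"translation":[98,-19,0],"turn":[0,0,-0.03]},
  {"translation":[135,-26,0],"turn":[0,0,-0.04]},
  {"translation":[172,-34,0],"turn":[0,0,-0.05]},
  {"translation":[209,-41,0],"turn":[0,0,-0.06]},
  {"translation":[245,-48,0],"turn":[0,0,-0.07]},
  {"translation":[280,-55,0],"turn":[0,0,-0.08]},
  {"translation":[310,-61,0],"turn":[0,0,-0.084]},
  {"translation":[330,-65,0],"turn":[0,0,-0.084]},
  {"translation":[338,-66,0],"turn":[0,0,-0.084]},
])

```text
clock: 6.85
position: [0.5087, 0.0102, 0.1523]
ee_rot: [2.265, -2.172, -0.001]
force: [0.2, 0.4, -4.1]
width: 0.619
```

Run:
```python
from h import *
s=arm.observe();print(s['clock'],s['joints'],s['force'],s['width'],s['position'],s['ee_rot'])
out=[]
for c in('top','wrist'):
    ci=arm.camera_info(c); im=arm.get_image(c); cv2.imwrite(f'pics/{c}2.png',im)
    for q in('jar_mid','plate','rocker_top','switch'):
        for d in arm.landmark_of(c,q): print(c,q,d, (wz(ci,d['at'],.058 if q=='plate' else .15) if c=='wrist' else onz(ci,d['at'],.058 if q=='plate' else .15)))
a=cv2.imread('pics/top2.png')[120:290,200:400]; cv2.imwrite('pics/t2c.png',cv2.resize(a,None,fx=3,fy=3,interpolation=cv2.INTER_CUBIC))
```

```text
6.85 [ 0.26333009  0.38062752 -0.50372277  1.91236769  0.23147734  0.9084542
 -1.88284785] [ 0.17068054  0.39099868 -4.12665808] 0.618510431735214 [0.50865693 0.01018365 0.15229025] [ 2.26520182e+00 -2.17179814e+00 -6.33306169e-04]
top jar_mid {'at': [104.2, 205.8], 'confidence': 0.69} [0.51965651 0.41299978 0.15      ]
top jar_mid {'at': [101.4, 244.8], 'confidence': 0.6} [0.41709295 0.41763582 0.15      ]
top rocker_top {'at': [415.5, 196.0], 'confidence': 0.56} [ 0.54928016 -0.41293739  0.15      ]
top rocker_top {'at': [311.7, 177.5], 'confidence': 0.55} [ 0.59767658 -0.13492592  0.15      ]
top switch {'at': [313.9, 182.5], 'confidence': 0.66} [ 0.58426588 -0.1407628   0.15      ]
wrist plate {'at': [288.6, 202.0], 'confidence': 0.97} [0.51530503 0.01156585 0.058     ]
wrist rocker_top {'at': [542.9, 124.8], 'confidence': 0.67} [ 0.59913827 -0.14239684  0.15      ]
wrist switch {'at': [526.8, 142.0], 'confidence': 0.58} [ 0.58618072 -0.12912251  0.15      ]
```

View pics/wrist2.png

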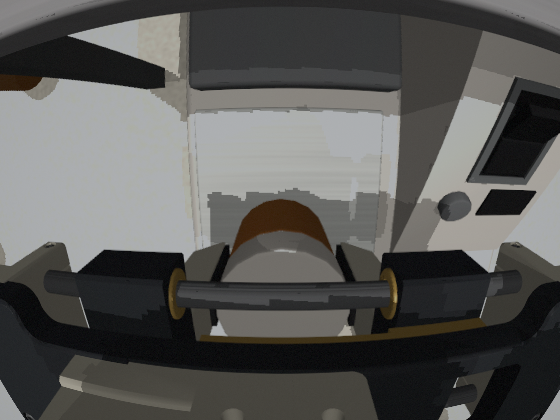

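The wrist view shows the jar held level above the plate. The plate spans columns 193–383 and the jar is centred between them. I'm lowering it now.

Request:
jog_arm([
  {"translation":[0,0,5],"turn":[0,0,0]},
  {"translation":[0,0,13],"turn":[0,0,0]},
  {"translation":[0,0,22],"turn":[0,0,0]},
  {"translation":[0,0,31],"turn":[0,0,0]},
  {"translation":[0,0,39],"turn":[0,0,0]},
  {"translation":[0,0,45],"turn":[0,0,0]},
  {"translation":[0,0,50],"turn":[0,0,0]},
  {"translation":[0,0,53],"turn":[0,0,0]},
  {"translation":[0,0,54],"turn":[0,0,0]},
  {"translation":[0,0,55],"turn":[0,0,0]},
  {"translation":[0,0,55],"turn":[0,0,0]},
])

```text
clock: 8.27
position: [0.5096, 0.0156, 0.0988]
ee_rot: [-2.274, 2.168, -0.0]
force: [-0.1, -0.2, -2.6]
width: 0.62
```

Request:
jog_arm([
  {"translation":[0,0,1],"turn":[0,0,0]},
  {"translation":[0,0,1.5],"turn":[0,0,0]},
  {"translation":[0,0,2],"turn":[0,0,0]},
  {"translation":[0,0,2],"turn":[0,0,0]},
])

```text
clock: 8.6
position: [0.5094, 0.0155, 0.0968]
ee_rot: [-2.274, 2.168, -0.0]
force: [-0.2, 1.0, -2.4]
width: 0.617
```

Request:
jog_arm([
  {"translation":[0,0,1],"turn":[0,0,0]},
  {"translation":[0,0,1.5],"turn":[0,0,0]},
  {"translation":[0,0,2],"turn":[0,0,0]},
  {"translation":[0,0,2],"turn":[0,0,0]},
])

```text
clock: 8.93
position: [0.5093, 0.0155, 0.0946]
ee_rot: [2.274, -2.168, -0.0]
force: [0.1, 1.0, -2.9]
width: 0.615
```

Request:
jog_arm([
  {"translation":[0,0,0.5],"turn":[0,0,0]},
  {"translation":[0,0,1],"turn":[0,0,0]},
  {"translation":[0,0,1.5],"turn":[0,0,0]},
  {"translation":[0,0,1.5],"turn":[0,0,0]},
])

```text
clock: 9.27
position: [0.5094, 0.0156, 0.0931]
ee_rot: [2.274, -2.168, -0.0]
force: [0.7, -0.0, -2.4]
width: 0.616
```

Request:
jog_arm([
  {"translation":[0,0,0.5],"turn":[0,0,0]},
  {"translation":[0,0,1],"turn":[0,0,0]},
  {"translation":[0,0,1],"turn":[0,0,0]},
])

```text
clock: 9.52
position: [0.5095, 0.0156, 0.0923]
ee_rot: [2.274, -2.168, 0.0]
force: [-0.2, -0.2, -2.4]
width: 0.617
```

Request:
jog_arm([
  {"translation":[0,0,0.5],"turn":[0,0,0]},
  {"translation":[0,0,1],"turn":[0,0,0]},
  {"translation":[0,0,1],"turn":[0,0,0]},
])

```text
clock: 9.77
position: [0.5099, 0.0158, 0.0921]
ee_rot: [-2.274, 2.167, -0.002]
force: [-2.8, 0.8, 8.1]
width: 0.611
```

The jar touched the plate gently, with about 10 N change in force. I'm releasing it and retreating upward.

Request:
jog_arm([
  {"translation":[0,0,-0.5],"turn":[0,0,0]},
  {"translation":[0,0,-0.5],"turn":[0,0,0]},
  {"translation":[0,0,-0.5],"turn":[0,0,0]},
  {"translation":[0,0,-0.5],"turn":[0,0,0]},
  {"translation":[0,0,-0.5],"turn":[0,0,0]},
  {"translation":[0,0,-0.5],"turn":[0,0,0]},
  {"translation":[0,0,-0.5],"turn":[0,0,0]},
  {"translation":[0,0,-0.5],"turn":[0,0,0]},
], claw=-1)

```text
clock: 10.43
position: [0.5094, 0.0156, 0.0917]
ee_rot: [2.274, -2.168, -0.0]
force: [0.6, -0.5, -0.2]
width: 0.994
```

Request:
jog_arm([
  {"translation":[0,0,-4],"turn":[0,0,0]},
  {"translation":[0,0,-14],"turn":[0,0,0]},
  {"translation":[0,0,-30],"turn":[0,0,0]},
  {"translation":[0,0,-52],"turn":[0,0,0]},
  {"translation":[0,0,-76],"turn":[0,0,0]},
  {"translation":[0,0,-100],"turn":[0,0,0]},
  {"translation":[0,0,-122],"turn":[0,0,0]},
  {"translation":[0,0,-140],"turn":[0,0,0]},
  {"translation":[0,0,-152],"turn":[0,0,0]},
  {"translation":[0,0,-155],"turn":[0,0,0]},
])

```text
clock: 11.27
position: [0.5105, 0.016, 0.2499]
ee_rot: [-2.272, 2.165, -0.005]
force: [-0.1, -0.4, -0.5]
width: 0.995
```

Run:
```python
from h import *
s=arm.observe();print(s['clock'],s['joints'],s['force'],s['width'],s['position'],s['ee_rot'])
for c in('top','scene','wrist'):
    ci=arm.camera_info(c); im=arm.get_image(c); cv2.imwrite(f'pics/{c}3.png',im)
    for q,z in(('jar_mid',.098),('rocker_top',.16),('switch',.139)):
        for d in arm.landmark_of(c,q)[:2]: print(c,q,d, (wz if c=='wrist' else onz)(ci,d['at'],z))
```

```text
11.2667 [ 0.29241588  0.27842358 -0.53438133  1.78332277  0.1572794   1.11764388
 -1.81654539] [-0.08590722 -0.44228914 -0.46067827] 0.9950141383794964 [0.51049959 0.01597218 0.2498774 ] [-2.27173467  2.16548585 -0.00482637]
top jar_mid {'at': [100.4, 244.5], 'confidence': 0.83} [0.41833505 0.43704393 0.098     ]
top jar_mid {'at': [104.4, 208.1], 'confidence': 0.58} [0.51781679 0.42879412 0.098     ]
top rocker_top {'at': [311.6, 175.7], 'confidence': 0.59} [ 0.60102925 -0.13369491  0.16      ]
top switch {'at': [311.6, 184.8], 'confidence': 0.72} [ 0.57949268 -0.13567176  0.139     ]
scene jar_mid {'at': [308.8, 397.7], 'confidence': 0.97} [0.41881898 0.45755169 0.098     ]
scene jar_mid {'at': [262.0, 393.2], 'confidence': 0.72} [0.52077375 0.44893787 0.098     ]
scene rocker_top {'at': [237.4, 171.0], 'confidence': 0.77} [ 0.60112046 -0.12984422  0.16      ]
scene rocker_top {'at': [249.9, 223.6], 'confidence': 0.64} [0.55824869 0.05053391 0.16      ]
scene switch {'at': [241.4, 172.8], 'confidence': 0.77} [ 0.59144845 -0.14036024  0.139     ]
wrist jar_mid {'at': [7.9, 235.9], 'confidence': 0.62} [0.43748654 0.38469158 0.098     ]
wrist rocker_top {'at': [466.3, 117.7], 'confidence': 0.81} [ 0.59776373 -0.13353108  0.16      ]
wrist switch {'at': [456.2, 131.8], 'confidence': 0.63} [ 0.58472196 -0.13699988  0.139     ]
```

View pics/wrist3.png

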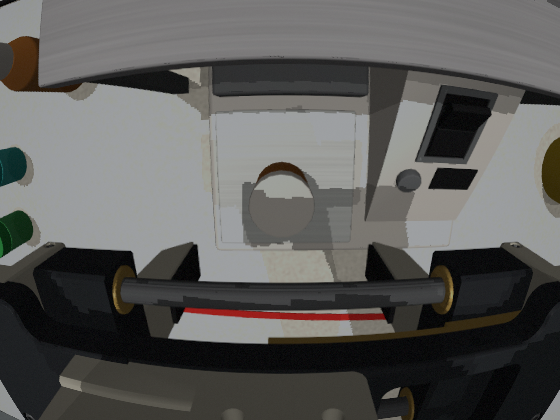

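The jar stands upright on the plate with its lid at (282, 203), and it is released. The rocker is at (458, 125). The three cameras agree on rocker_top at about (0.599, -0.133, 0.160). Next I'll do the slanted approach.

```bash
cat >> h.py <<'E'
yw=np.radians(2.7);c35,s35=np.cos(np.radians(35)),np.sin(np.radians(35))
U=np.array([c35*np.cos(yw),c35*np.sin(yw),s35]);N=np.array([-s35*np.cos(yw),-s35*np.sin(yw),c35])
SW=np.array([.5855,-.1355,.139]); ML=Rt(-87.3,35,2.7)
E
python3 - <<'E'
from h import *
print(ML[:,2]+N, ML[:,1])
p=SW+.02*U+.11*N;print(p);go(p,ML)
E
```

```text
[ 0.00000000e+00  0.00000000e+00 -1.11022302e-16] [-0.81824268 -0.03858735 -0.57357644]
[ 0.53884149 -0.13770036  0.24057825]
shift mm [154.5 -22.2   5.8] turn [0.611 0.    0.001]
```

Request:
jog_arm([
  {"translation":[6,0,-5],"turn":[0.03,0,0]},
  {"translation":[20,0,-10],"turn":[0.09,0,0]},
  {"translation":[38,0,-10],"turn":[0.16,0,0]},
  {"translation":[57,0,-10],"turn":[0.24,0,0]},
  {"translation":[76,-3,-10],"turn":[0.32,0,0]},
  {"translation":[94,-7,-8],"turn":[0.4,0,0]},
  {"translation":[112,-11,-5],"turn":[0.48,0,0]},
  {"translation":[128,-15,-2],"turn":[0.54,0,0]},
  {"translation":[142,-18,2],"turn":[0.59,0,0]},
  {"translation":[151,-21,4],"turn":[0.61,0,0]},
  {"translation":[154,-22,6],"turn":[0.611,0,0]},
  {"translation":[154,-22,6],"turn":[0.611,0,0]},
], claw=1)

```text
clock: 12.87
position: [0.5384, -0.1381, 0.2402]
ee_rot: [-1.91, 1.825, -0.573]
force: [0.3, -0.1, -0.7]
width: 0.177
```

Run:
```python
from h import *
s=arm.observe();print(s['clock'],s['joints'],s['force'],s['width'],s['position'],s['ee_rot'])
go(SW+.02*U+.11*N,ML);go(SW+.02*U+.03*N,ML)
for c in('top','wrist'):
    ci=arm.camera_info(c); im=arm.get_image(c); cv2.imwrite(f'pics/{c}4.png',im)
    for q,z in(('rocker_top',.16),('switch',.139)):
        for d in arm.landmark_of(c,q)[:2]: print(c,q,d, (wz if c=='wrist' else onz)(ci,d['at'],z))
```

```text
12.8667 [ 0.8021875   0.10703599 -0.55648537  2.19985134 -0.43129829  0.29153577
 -0.88116401] [ 0.25135955 -0.05942832 -0.69490807] 0.17710536122292303 [ 0.53844043 -0.13807043  0.24020931] [-1.91012461  1.82507519 -0.57342479]
shift mm [-0.4 -0.6 -0.1] turn [ 0.001 -0.    -0.002]
shift mm [-0.4 -0.6 79.9] turn [ 0.001 -0.    -0.002]
top rocker_top {'at': [311.5, 176.2], 'confidence': 0.83} [ 0.59969245 -0.13342515  0.16      ]
top rocker_top {'at': [256.4, 211.4], 'confidence': 0.44} [0.50560997 0.01206279 0.16      ]
top switch {'at': [312.6, 181.5], 'confidence': 0.62} [ 0.58844305 -0.13839588  0.139     ]
wrist rocker_top {'at': [284.6, 203.5], 'confidence': 0.96} [ 0.60032436 -0.13623561  0.16      ]
wrist switch {'at': [286.8, 228.2], 'confidence': 0.97} [ 0.58492857 -0.13899832  0.139     ]
wrist switch {'at': [25.2, 194.9], 'confidence': 0.35} [0.60508723 0.16575031 0.139     ]
```

View pics/wrist4.png

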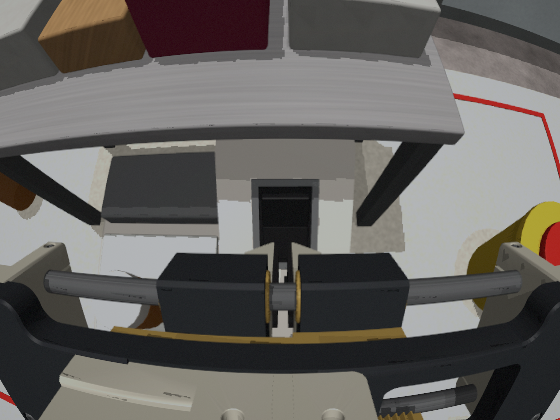

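The view shows the shut fingers in line with the rocker (column 285, rows 190–240) and the shelf edge clear above it. I'm advancing along the tool axis.

Request:
jog_arm([
  {"translation":[0,-1,5],"turn":[0,0,0]},
  {"translation":[1,-1,14],"turn":[0,0,0]},
  {"translation":[2,-1,25],"turn":[0,0,0]},
  {"translation":[2,-1,37],"turn":[0,0,0]},
  {"translation":[2,-1,49],"turn":[0,0,0]},
  {"translation":[2,-1,60],"turn":[0,0,0]},
  {"translation":[2,-1,70],"turn":[0,0,0]},
  {"translation":[2,-1,77],"turn":[0,0,0]},
  {"translation":[2,-1,82],"turn":[0,0,0]},
  {"translation":[2,-1,85],"turn":[0,0,0]},
  {"translation":[2,-1,85],"turn":[0,0,0]},
], claw=1)

```text
clock: 14.08
position: [0.5888, -0.136, 0.1704]
ee_rot: [-1.912, 1.823, -0.572]
force: [0.5, -0.4, -0.2]
width: 0.003
```

Run:
```python
from h import *
s=arm.observe();print(s['clock'],s['joints'],s['force'],s['width'],s['position'],s['ee_rot'])
print([ (np.array(s['position'])-SW)@v*1000 for v in(U,N)])
im=arm.get_image('scene'); cv2.imwrite('pics/s5.png',cv2.resize(im[100:260,170:380],None,fx=3.5,fy=3.5,interpolation=cv2.INTER_CUBIC))
```

```text
14.0833 [ 0.47285432  0.26911607 -0.27733044  2.21180408 -0.80884693  0.11673918
 -0.51612806] [ 0.47282945 -0.38090098 -0.18186404] 0.0030557233375730452 [ 0.58876127 -0.13598609  0.17036393] [-1.91181178  1.8227049  -0.57230281]
[np.float64(20.63937104597837), np.float64(23.83645106545884)]
```

View pics/s5.png

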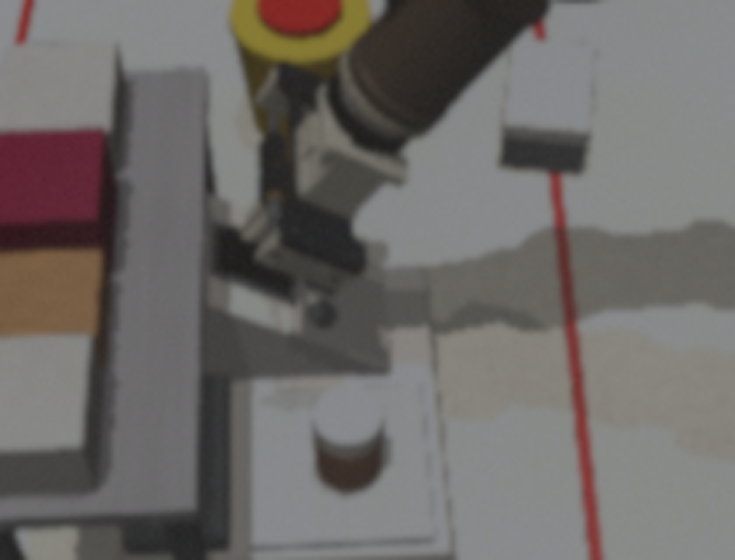

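The fingertip is in position and the shelf is clear, with the jar upright. Joint 6 is at its lower limit, so I'll reduce the lean by about 6 degrees before pressing.

Request:
jog_arm([
  {"translation":[0,0,-3],"turn":[-0.02,0,0]},
  {"translation":[0,0,-5],"turn":[-0.05,0,0]},
  {"translation":[0,0,-5],"turn":[-0.08,0,0]},
  {"translation":[0,0,-5],"turn":[-0.1,0,0]},
  {"translation":[0,0,-5],"turn":[-0.11,0,0]},
  {"translation":[0,0,-5],"turn":[-0.11,0,0]},
])

```text
clock: 14.63
position: [0.586, -0.1369, 0.1759]
ee_rot: [-1.984, 1.889, -0.485]
force: [-0.9, -0.1, -0.5]
width: 0.004
```

```bash
cat > st.py <<'E'
from h import *
s=arm.observe();print(s['clock'],np.round(s['joints'],3),s['force'],s['position'])
d=np.array(s['position'])-SW;print('slope,normal mm',[round(d@v*1000,1) for v in(U,N)],'lean',np.degrees(np.arccos(-rotm(s['ee_rot'])[2,2])))
M=rotm(s['ee_rot']);print('per mm along -N in tool',np.round(M.T@-N,3))
E
python3 st.py
```

```text
14.6333 [ 0.128  0.246  0.107  2.145 -0.538  0.307 -0.818] [-0.92320252 -0.10231759 -0.50831546] [ 0.58600066 -0.13688525  0.17589824]
slope,normal mm [np.float64(21.5), np.float64(30.0)] lean 28.68710846477089
per mm along -N in tool [-0.    -0.11   0.994]
```

Request:
jog_arm([
  {"translation":[0,0,3],"turn":[0,0,0]},
  {"translation":[0,-1,7],"turn":[0,0,0]},
  {"translation":[0,-1,11],"turn":[0,0,0]},
  {"translation":[0,-1.5,14],"turn":[0,0,0]},
  {"translation":[0,-2,16],"turn":[0,0,0]},
  {"translation":[0,-2,18],"turn":[0,0,0]},
  {"translation":[0,-2,18],"turn":[0,0,0]},
])

```text
clock: 15.22
position: [0.5959, -0.1367, 0.1607]
ee_rot: [-1.982, 1.89, -0.484]
force: [-2.4, 0.4, 2.3]
width: -0.001
```

```bash
python3 st.py
```

```text
15.2167 [ 0.151  0.284  0.076  2.139 -0.575  0.274 -0.784] [-2.42898443  0.36566413  2.33681091] [ 0.5959456  -0.13672485  0.16069574]
slope,normal mm [np.float64(20.9), np.float64(11.8)] lean 28.700190382646895
per mm along -N in tool [ 0.    -0.11   0.994]
```

Contact is at the expected 11.8 mm out, so I'll press in along the panel normal.

Request:
jog_arm([
  {"translation":[0,0,1],"turn":[0,0,0]},
  {"translation":[0,0,2.5],"turn":[0,0,0]},
  {"translation":[0,-0.5,4],"turn":[0,0,0]},
  {"translation":[0,-0.5,5.5],"turn":[0,0,0]},
  {"translation":[0,-0.5,7],"turn":[0,0,0]},
  {"translation":[0,-1,8],"turn":[0,0,0]},
  {"translation":[0,-1,8],"turn":[0,0,0]},
])

```text
clock: 15.8
position: [0.6004, -0.1361, 0.1538]
ee_rot: [-1.983, 1.89, -0.482]
force: [0.7, 0.3, -0.2]
width: 0.003
```

```bash
python3 st.py
```

```text
15.8 [ 0.16   0.302  0.062  2.136 -0.587  0.26  -0.773] [ 0.71681173  0.26873207 -0.17626629] [ 0.60038807 -0.13605556  0.15383286]
slope,normal mm [np.float64(20.7), np.float64(3.6)] lean 28.650369401381987
per mm along -N in tool [ 0.001 -0.111  0.994]
```

The force dropped to zero, so the rocker has snapped over. I'll nudge a little further to confirm, then back out.

Request:
jog_arm([
  {"translation":[0,0,1.5],"turn":[0,0,0]},
  {"translation":[0,0,3],"turn":[0,0,0]},
  {"translation":[0,0,3.5],"turn":[0,0,0]},
  {"translation":[0,0,3.5],"turn":[0,0,0]},
])

```text
clock: 16.13
position: [0.6022, -0.1361, 0.1511]
ee_rot: [-1.982, 1.89, -0.483]
force: [-0.7, -0.1, 0.4]
width: 0.002
```

Request:
jog_arm([
  {"translation":[0,0,-4],"turn":[0,0,0]},
  {"translation":[0,1,-12],"turn":[0,0,0]},
  {"translation":[0,2,-22],"turn":[0,0,0]},
  {"translation":[0,3,-34],"turn":[0,0,0]},
  {"translation":[0,5,-48],"turn":[0,0,0]},
  {"translation":[0,7,-64],"turn":[0,0,0]},
  {"translation":[0,9,-82],"turn":[0,0,0]},
  {"translation":[0,11,-100],"turn":[0,0,0]},
  {"translation":[0,13,-116],"turn":[0,0,0]},
  {"translation":[0,14,-128],"turn":[0,0,0]},
  {"translation":[0,15,-134],"turn":[0,0,0]},
  {"translation":[0,15,-136],"turn":[0,0,0]},
])

```text
clock: 17.13
position: [0.5234, -0.1402, 0.2651]
ee_rot: [-1.98, 1.889, -0.486]
force: [0.5, -0.4, -0.5]
width: 0.003
```

```bash
python3 st.py
python3 - <<'E'
from h import *
im=arm.get_image('wrist'); ci=arm.camera_info('wrist')
for q,z in(('rocker_top',.15),('jar_mid',.098)):
    for d in arm.landmark_of('wrist',q)[:2]: print(q,d,wz(ci,d['at'],z))
cv2.imwrite('pics/w6.png',cv2.resize(im,(800,600),interpolation=3))
E
```

```text
17.1333 [ 0.05   0.019  0.22   2.148 -0.318  0.514 -1.013] [ 0.46636794 -0.37552054 -0.47724813] [ 0.52344324 -0.14016658  0.26507778]
slope,normal mm [np.float64(21.4), np.float64(139.0)] lean 28.83748440108832
per mm along -N in tool [-0.    -0.107  0.994]
rocker_top {'at': [277.7, 175.2], 'confidence': 0.57} [ 0.60899516 -0.1327458   0.15      ]
jar_mid {'at': [140.1, 271.5], 'confidence': 0.68} [0.50943026 0.01710159 0.098     ]
```

View pics/w6.png

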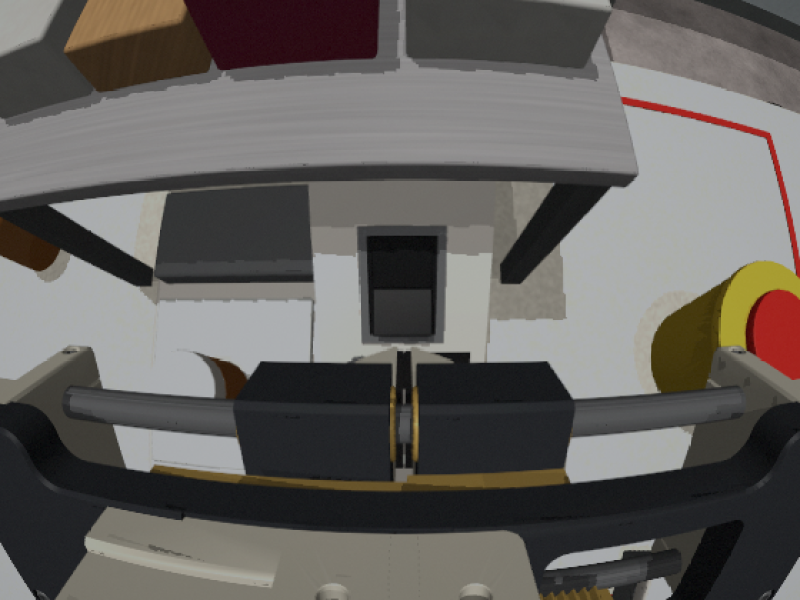

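The rocker's lower half now stands raised, seen as the lighter face at (403, 312), and the upper half is level, so it is on. The jar is upright on the plate at (185, 375), and the arm touches nothing.

```bash
python3 -c "
from cell import arm
print(arm.sign_off())"
```

```text
the job is handed in; nothing more can be done
None
```

The jar is on the warmer's plate and the warmer is switched on. I handed the job in at about 17 s on the robot's clock, and it reports no verdict.

- **Jar:** I gripped the amber jar, lowered it onto the plate until it touched lightly (about 10 N), and let go. In the last picture it stands upright, detected at (0.509, 0.017). That is within about 10 mm of my plate-centre estimates, which ran from (0.515, 0.012) to (0.519, 0.015).
- **Rocker:** I pressed the upper end with the shut fingertips, slanting in under the shelf. Contact came 12 mm out and the force fell to zero as it snapped over. After backing off, the last picture shows the lower half raised and the upper half level. I judged this from the picture, since the joint angle can't be read directly.
- **Surroundings:** No force reading suggested a bump to the shelf. I did not re-measure the bottle, tub or white-lidded box, but nothing came near them. The arm touched nothing at the end.

**One concern:** on the first approach at 35° lean, joint 6 read 0.117 rad against its stated lower limit of 0.12. I backed off and pressed at about 29° lean instead, where it stayed above 0.25 rad wherever I read it. If that limit is applied exactly, the brief reading could count against the run.

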